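# Weigh a sample jar on the notched beam balance

## Robot

A 6-joint arm with a two-finger parallel gripper is mounted at the origin on the work surface. World frame = base frame: x ahead of the robot, y to its left, z up, the work surface at z = 0. Lengths are in m, angles in rad, forces in N, time in s.
With the tool pointing down it reaches from about 0.3 to 0.775 m from the base axis. Payload 14.6 kg.
Tool frame: the origin (TCP) lies where the fingers leave the gripper's body, on its centre line; the fingertips stand 97 mm ahead of it and the grasp point (between the pads) lies 78 mm ahead of it (ctrl.finger_overhang is the distance from the TCP to the fingertips, in m); z points along the fingers, y is the direction in which the jaws open and shut (so a half turn about z gives the same grasp; the last joint's range is limited). The gripper opens to 94 mm and grips with 3 to 60 N. Pads are 16 mm wide; open, the fingers measure 119 mm over their backs; the gripper's body (75 mm by 177 mm) begins 78 mm behind the grasp point.
Start: joints at [-1.378, 0.3, 1.521, -0, 1.321, -0.067], TCP at [0.141, -0.532, 0.303] pointing down, gripper open.
Joint ranges: [-3.03, 3.03], [-0.79, 2.21], [0.23, 2.52], [-1.04, 4.18], [0, 3.07], [-2.55, 2.55]. Speed limits (rad/s): [2.22, 2.22, 2.57, 3.14, 3.14, 3.14].

## Interface

Orientations are given as [roll, pitch, yaw] about the fixed x, y, z axes, in that order (R = Rz(yaw) Ry(pitch) Rx(roll)).
In Python, from station import ctrl, imaging, hand_in gives the robot as it stands.
- The arm moves only by the shell command python3 -m pendant 'ROWS' [FORCE]. ROWS is JSON, a list of rows, each a list of 7 numbers: the shift along the tool's x, y, z normalised to -1 to 1, where 1 is 120 mm, then the turn, a rotation vector about the tool's x, y, z normalised to -1 to 1, where 1 is 30 degrees, then the closure, from -1 (fully open) to 1 (shut). A call has 1 to 10 rows; each row shifts and turns the commanded pose from where the row before left it, along the tool's axes as they then stand; what a row does not reach is not made up. A row lasts 1/12 s, in which the tool goes at most 41.7 mm and 7.16 degrees, less where a joint would pass 70% of its speed; a pose out of reach is approached as far as the arm can. A call with a number of a shift or a turn outside -1 to 1 is refused whole. A call with a gripper value outside its range is refused whole. The fingers move at their own pace and stop on an object; FORCE is the grip in N (left out, the last holds). Time passes only in rows, so rows that do not move let the fingers close. It gives the time, the measured TCP pose, the force and the opening at its end, in the units of the state.
- ctrl.get_obs(): the state, without advancing time (a new reading comes with each control period).
- imaging.camera(name): name is "scene" or "top"; returns a dict with "image" (384x512x3 uint8, red, green, blue), "mtx" (3x3 intrinsics, pixels), "k1" (the pictures are not rectified: a ray, as slopes to the right and down, at radius r is drawn at 1 + k1 r^2 times it, then the intrinsics apply), "rvec" (rotation vector, rad) and "tvec" (3), from world to camera coordinates, as OpenCV has them. Camera axes: x right, y down, z forward; pixel columns grow to the right and rows downward; lengths in m; the calibration is good to about 2 mm. A picture is of the moment at which its call begins. There is no depth.
- hand_in(): hands the job in, once; it reports no verdict.
The state is a dict: "time_s": time; "qpos": joint angles; "joint_vel": joint speeds; "tau": joint torques, N m; "ee_pos": TCP position; "eef_rot": TCP orientation; "force": force on the tool from outside, world axes, zero at the start; "moment": the same for the moment, N m; "grip_width": finger opening in m.
Only numpy, scipy, OpenCV 4.12 (cv2) and the standard library are available. Lean on these libraries where they do the work, as an engineer would, in place of code of your own. Each camera call takes 0.05 s, during which the arm holds its last target.

## Task

Stand the wide sample jar upright in the middle of the balance's pan, setting it down gently. Then weigh it: with a fingertip push the sliding poise along the notched beam, notch by notch and never gripped or forced, until the beam swings free and its pointer comes to rest between the two lines of the scale plate. Leave the other jars, bottles and tools standing where they are.

Things in the scene. Friction and masses are not known exactly. Their poses are not given: they have to be found in the camera images.
- balance: Fixed beam balance. Origin: on the bench under the fulcrum; +y axis along the beam towards the pan, -y along the notched arm. Grey base 110 mm (x) by 500 mm (y from +195 to -305), 20 mm high; two fork uprights at the fulcrum (x = +-30 mm, 22 mm along y) 132 mm high. Delicate: its parts bear no more than about 12 N from the hand, and 25 N from the jar onto the pan
- pivot (a point): The fulcrum, 120 mm above the balance's origin; axes as the balance's. The beam bar hangs 32 to 46 mm below this line and is 12 mm wide (x), with cross bars on top (tops 27 mm below this line) that form 19 notches, pitch 10 mm
- beam (a joint): Beam tilt (rad). 0: level; positive: pan down, poise end up. Stops at +-0.075. Between them a damped swing that settles in about 1.5 s and then tells how far the poise is from balance: about 0.005 rad per mm of poise travel (positive: poise must go outward). At a stop it tells only the direction. Window lines: +-0.038 rad. Meaningless while beam or poise is touched
- pointer_tip (a point): Tip of the pointer (a thin rod ending in a flat dark blade 16 by 14 mm, 2.5 mm thick) at the free end of the notched arm, 286 mm from the fulcrum towards -y and 30 mm below it when level; it moves up and down with the beam, in front (+x side) of the scale plate
- window (a point): Fixed middle of the scale plate's window, where the pointer tip is when the beam is level: half-way between two black lines 22 mm apart, drawn on both faces of a white upright plate (34 mm along y, 4 mm thick, top 122 mm over the bench) that stands 14 mm to the -x side of the beam's end
- poise (a joint): How far the poise stands out (m), 0 to 0.18; 0 is the first notch, 65 mm from the fulcrum; grows to the balance's -y. A spring ball holds it in notches every 10 mm (0, 0.01, ...); pushed past the crest half-way it snaps into the next, at 3 to 5 N. Empty pan balances at 0, the jar (mass varies) somewhere from 0.08 to 0.17. Starts between 0 and 0.05
- poise_mid (a point): The poise, a plain steel block riding on the beam, 24 mm long along it. Lower part 34 mm wide, from 52 mm below this point up to it; upper part 26 mm wide, up to 40 mm above it; flat end faces 12 mm either side of the point, to push on. The point is on the line through the fulcrum along the beam (axes as the beam's), up to 19 mm higher or lower at the stops
- pan_top (a point): Middle of the top of the round flat pan, 110 mm in diameter, 4 mm thick, 140 mm from the fulcrum to +y and 32 mm above it when level (152 mm over the bench). It stays level and moves up or down to 10.5 mm as the beam tilts; with the jar on and the poise not yet moved out it sinks onto its stop, about 142 mm over the bench
- jar_mid (a point): The wide sample jar: glass with a pale blank label and a flat tan lid, 62 mm in diameter, 66 mm tall, the widest and lower one of the three vessels on the left of the bench; the point is its centre, half-way up (33 mm). Its mass is 0.21 to 0.38 kg
- tall_jar_mid (a point): Bystander: narrow jar with a tan lid, 42 mm in diameter, 92 mm tall; the point is its centre
- dropper: Bystander: small amber bottle with white cap, 38 mm in diameter, 85 mm tall; origin under its centre
- mini_jar_mid (a point): Bystander: small amber jar with a tan lid, 38 mm in diameter, 42 mm tall, near the robot on the right; the point is its centre
- beaker: Bystander: open glass cup, 64 mm in diameter, 75 mm tall, beyond the balance; origin under its centre
- spatula: Bystander: steel lab spoon 150 mm long lying on the bench at the right, beyond the end of the notched arm; origin under its middle
- weight: Bystander: brass knobbed weight, 30 mm in diameter, 40 mm tall, beyond the balance; origin under its centre
Not all that is in view belongs to the job. What is shaped like the part that bears jar_mid but green or red is not meant.

How it is judged:
On the way, in this order (a step that is already met when the one before it is completed fails the run):
1. the wide jar stands on the pan and has been let go (horizontal distance between jar_mid and pan_top below 0.03 m and z of jar_mid in the frame of pan_top between 0.029 and 0.037 m and contact force between the fingers and jar below 0.05 N), for 0.3 s.
2. with the jar on it and nothing touching the balance, the poise pushed out has brought the pointer to rest between the lines (value of joint beam between -0.036 and 0.036 rad and velocity of joint beam between -0.03 and 0.03 rad/s and value of joint poise above 0.06 m and contact force between each of the arm, the fingers and balance below 0.05 N), for 0.3 s.
At the end, for the whole second after the job is handed in: The jar stands upright on the pan within 30 mm of its middle, the poise has been moved out along the beam (beyond 0.06), and the beam is at rest (under 0.03 rad/s) within 0.036 rad of level, so that the pointer is between the two lines; the robot touches nothing (value of joint beam between -0.036 and 0.036 rad and velocity of joint beam between -0.03 and 0.03 rad/s and value of joint poise above 0.06 m and horizontal distance between jar_mid and pan_top below 0.03 m and z of jar_mid in the frame of pan_top between 0.029 and 0.037 m and angle between jar_mid's own z axis and vertical below 0.1 rad).
It fails at once if the hand pushes, grips or presses the balance, its beam, poise or pan with more than 12 N (contact force between any of the fingers, the arm and balance above 12 N).
It fails at once if the jar is pressed or dropped onto the balance with more than 25 N (contact force between jar and balance above 25 N).
It fails at once if another vessel or tool is shoved more than 30 mm or knocked over (distance of any of tall_jar_mid, dropper, mini_jar_mid, beaker, weight, spatula from where it was at the start of the episode above 0.03 m).
It also fails if it takes over 72 s, if anything falls off the work surface, if the arm or the gripper's body presses on something with over 40 N, if the wrist force passes 120 N, or if a joint passes its speed limit or range.

## Working session

There is one attempt and no reset: what is moved stays moved. The work goes in short steps, Python scripts to look and compute and a shell command to move; the robot and the scene stay as the last step left them, time stands still between calls to the robot, and variables do not carry over. Pictures are saved under pics/ and viewed, and the job is handed in when it is done.

```bash
ls; mkdir -p pics; python3 - <<'E'
from station import ctrl, imaging
import cv2
o=ctrl.get_obs(); print(o)
for n in("scene","top"):
    c=imaging.camera(n); cv2.imwrite(f"pics/{n}0.png",c["image"][:,:,::-1]); print(n,c["mtx"],c["k1"],c["rvec"],c["tvec"])
E
```

```text
pics
{'time_s': 0.0, 'qpos': array([-1.37760466e+00,  3.00486077e-01,  1.52156749e+00, -2.06698824e-05,
        1.32073600e+00, -6.66389688e-02]), 'joint_vel': array([-0.00128019,  0.00194348,  0.00025398,  0.00121521,  0.00032823,
        0.00031319]), 'tau': array([ 1.79240364e-03, -5.31804729e+01, -3.52733696e+01,  7.08770379e-02,
        2.44704355e-02, -8.73143358e-05]), 'ee_pos': array([ 0.14124821, -0.5313965 ,  0.30208381]), 'eef_rot': array([-3.14039706e+00, -5.97256766e-05,  2.59835729e-01]), 'force': array([ 1.21548978, -1.54082185, -0.01028254]), 'moment': array([0.03897979, 0.06124506, 0.05202057]), 'grip_width': 0.09376192920935983}
scene [[354.5861334    0.         257.54968367]
 [  0.         354.5861334  191.75635246]
 [  0.           0.           1.        ]] -0.10268960906255231 [ 2.05750231  0.86887814 -0.43493745] [-0.38739461 -0.13002461  1.35535031]
top [[392.50588746   0.         254.01007173]
 [  0.         392.50588746 192.69062495]
 [  0.           0.           1.        ]] -0.06508851621005875 [ 2.11892116 -2.12704975  0.17898222] [0.03863254 0.55420415 1.13449443]
```

View pics/scene0.png

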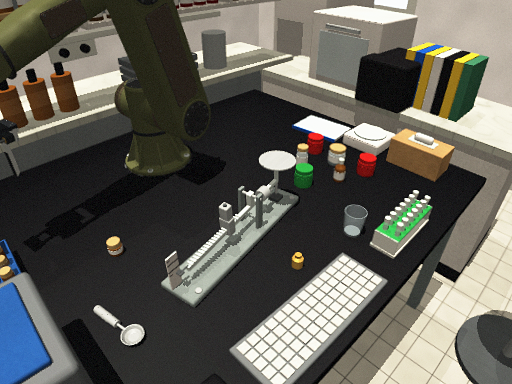

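View pics/top0.png

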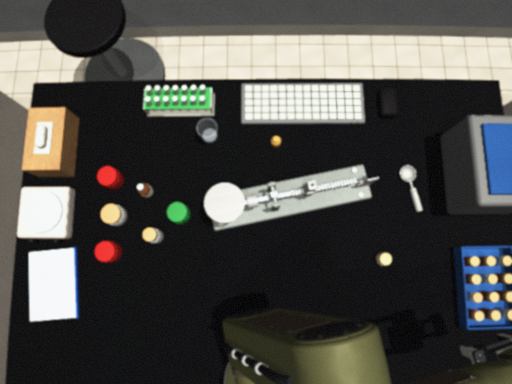

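```bash
cat > h.py <<'E'
import numpy as np, cv2
from station import ctrl, imaging
def grab(n):
    return imaging.camera(n)
def ray(c,uv):
    d=np.array([c["k1"],0,0,0],float)
    p=cv2.undistortPoints(np.array(uv,float).reshape(-1,1,2),c["mtx"],d).reshape(-1,2)
    R=cv2.Rodrigues(np.array(c["rvec"],float))[0]; o=-R.T@np.array(c["tvec"],float).ravel()
    v=np.c_[p,np.ones(len(p))]@R
    return o,v/np.linalg.norm(v,axis=1)[:,None]
def onz(c,uv,z):
    o,v=ray(c,uv); return o+v*((z-o[2])/v[:,2])[:,None]
def proj(c,P):
    return cv2.projectPoints(np.array(P,float).reshape(-1,1,3),np.array(c["rvec"],float),np.array(c["tvec"],float),c["mtx"],np.array([c["k1"],0,0,0],float))[0].reshape(-1,2)
def tri(c1,uv1,c2,uv2):
    o1,v1=ray(c1,[uv1]);o2,v2=ray(c2,[uv2]);v1=v1[0];v2=v2[0]
    A=np.c_[v1,-v2];s=np.linalg.lstsq(A,o2-o1,rcond=None)[0]
    a=o1+s[0]*v1;b=o2+s[1]*v2
    return (a+b)/2,np.linalg.norm(a-b)
def crop(c,box,k,name):
    x0,y0,x1,y1=box
    cv2.imwrite("pics/"+name,cv2.resize(c["image"][y0:y1,x0:x1,::-1],None,fx=k,fy=k,interpolation=cv2.INTER_CUBIC))
E
python3 - <<'E'
from h import *
import pickle
s=grab("scene");t=grab("top");pickle.dump((s,t),open("c0.pkl","wb"))
crop(t,(85,155,235,275),5,"t1.png");crop(t,(195,150,395,240),4,"t2.png");crop(s,(150,140,310,310),3.5,"s1.png");crop(s,(250,120,400,200),5,"s2.png")
print(ray(t,[[0,0]])[0],ray(s,[[0,0]])[0])
E
```

```text
[0.34366318 0.02435795 1.21532491] [ 1.10634516 -0.54686706  0.69346395]
```

View pics/t1.png

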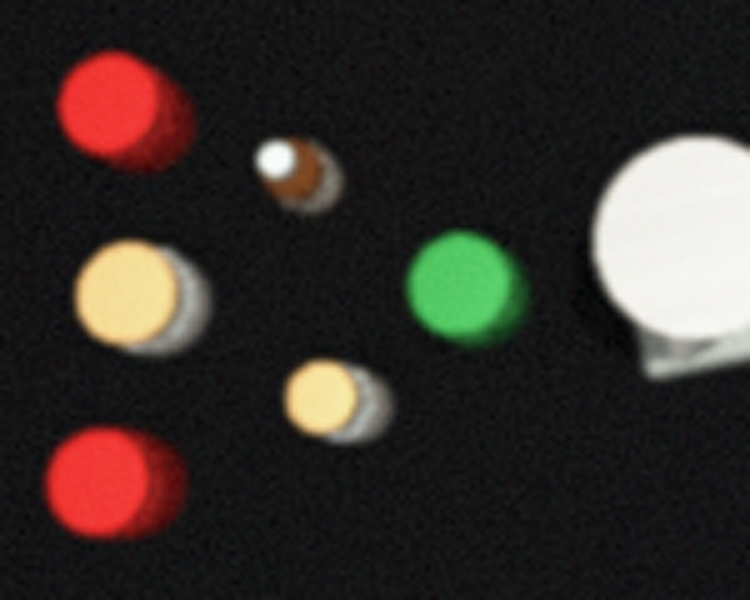

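View pics/t2.png

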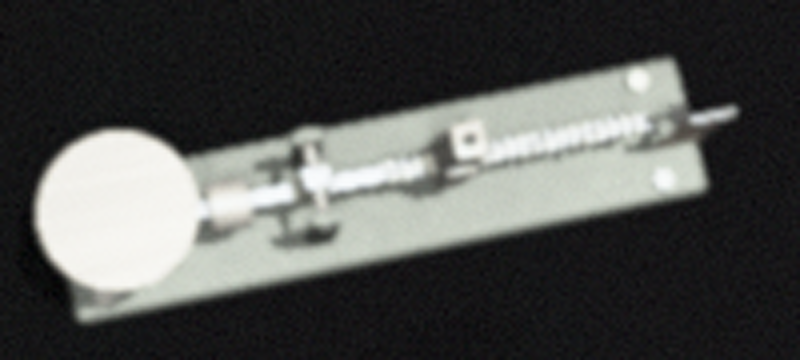

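View pics/s1.png

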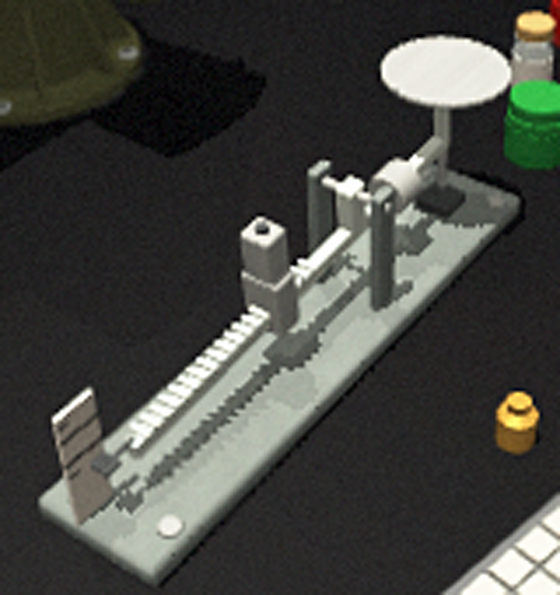

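View pics/s2.png

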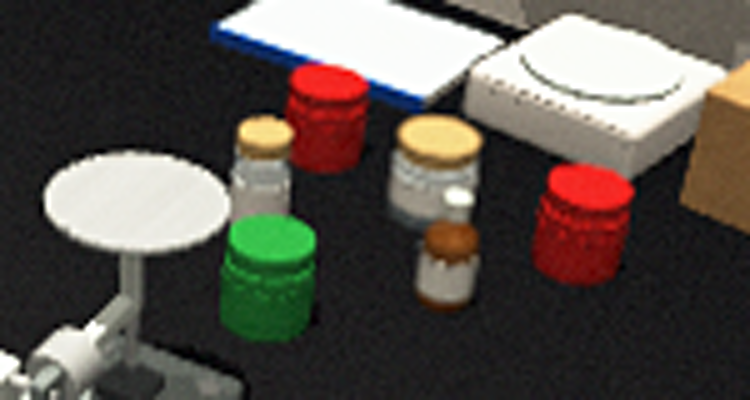

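Several things are jar-shaped in the top view: wide tan-lidded (111,214), narrow tan-lidded (150,234), green (177,212), and red (107,176) and (105,251). The wide tan-lidded glass one with the pale label fits the description. The green and red ones are decoys, and (150,234) is the tall narrow bystander. The enlarged crops confirm this. Next I'll measure positions.

```bash
python3 - <<'E'
from h import *
import pickle
s,t=pickle.load(open("c0.pkl","rb"))
def blobs(c,lo,hi,amin=40):
    h=cv2.cvtColor(c["image"],cv2.COLOR_RGB2HSV);m=cv2.inRange(h,lo,hi)
    n,l,st,ce=cv2.connectedComponentsWithStats(m)
    return [(ce[i].round(2),st[i]) for i in range(1,n) if st[i,4]>=amin]
T=blobs(t,(12,60,140),(30,255,255)); S=blobs(s,(12,60,140),(30,255,255))
print("top tan");[print(c,st,onz(t,[c],.066)[0].round(4),onz(t,[c],.092)[0].round(4),onz(t,[c],.042)[0].round(4)) for c,st in T]
print("scene tan");[print(c,st,onz(s,[c],.066)[0].round(4),onz(s,[c],.092)[0].round(4)) for c,st in S if st[4]<400]
print("pan");
for c,z in((t,.152),(s,.152)):
  for ce,st in blobs(c,(0,0,200),(180,40,255),100):
    print(ce,st,onz(c,[ce],z)[0].round(4))
for nm,lo,hi in(("red",(0,120,60),(8,255,255)),("green",(50,100,60),(75,255,255))):
  for ce,st in blobs(t,lo,hi,100): print(nm,ce,st,onz(t,[ce],.05)[0].round(3))
# dropper cap
E
```

```text
top tan
[ 43.34 138.74] [  21  107   45   64 1904] [0.7267 0.6969 0.066 ] [0.718  0.6817 0.092 ] [0.7347 0.711  0.042 ]
[275.93 140.28] [272 136   9  10  74] [ 0.7136 -0.031   0.066 ] [ 0.7053 -0.0298  0.092 ] [ 0.7214 -0.0322  0.042 ]
[110.18 213.32] [100 203  21  21 344] [0.4909 0.4661 0.066 ] [0.4876 0.4561 0.092 ] [0.494  0.4753 0.042 ]
[149.07 234.09] [142 227  15  15 174] [0.4291 0.3457 0.066 ] [0.4271 0.3384 0.092 ] [0.4308 0.3524 0.042 ]
[385.15 258.64] [379 253  13  13  72] [ 0.355  -0.3439  0.066 ] [ 0.3547 -0.3356  0.092 ] [ 0.3552 -0.3516  0.042 ]
[474.37 260.86] [470 257  10   9  79] [ 0.345  -0.6098  0.066 ] [ 0.345  -0.5954  0.092 ] [ 0.3451 -0.623   0.042 ]
[490.49 260.69] [486 257  10   9  77] [ 0.3447 -0.6592  0.066 ] [ 0.3447 -0.6437  0.092 ] [ 0.3447 -0.6735  0.042 ]
[506.73 260.39] [502 256  10  10  83] [ 0.3446 -0.7095  0.066 ] [ 0.3446 -0.6929  0.092 ] [ 0.3447 -0.7248  0.042 ]
[475.78 278.79] [471 275  11   9  82] [ 0.2932 -0.6095  0.066 ] [ 0.2944 -0.5951  0.092 ] [ 0.2922 -0.6227  0.042 ]
[492.46 278.47] [488 274  10   9  76] [ 0.2931 -0.6603  0.066 ] [ 0.29
[... 4390 characters left out ...]
152 ]
[287.4 353.5] [281 348  14  13 107] [ 0.928 -0.3    0.152]
[296.47 361.6 ] [289 355  15  14 112] [ 0.9476 -0.3001  0.152 ]
[259.87 363.08] [253 356  15  15 118] [ 0.9085 -0.3434  0.152 ]
[278.17 362.32] [271 356  15  14 111] [ 0.9279 -0.3217  0.152 ]
[268.76 371.29] [262 365  15  14 119] [ 0.9279 -0.3431  0.152 ]
[287.21 370.6 ] [280 364  15  14 116] [ 0.9473 -0.3218  0.152 ]
[277.77 378.89] [270 373  16  11 115] [ 0.9462 -0.342   0.152 ]
red [109.2  176.76] [ 96 165  28  24 474] [0.606 0.482 0.05 ]
red [107.05 251.11] [ 94 240  28  23 500] [0.379 0.475 0.05 ]
green [179.08  99.62] [145  86  65  24 811] [0.856 0.274 0.05 ]
green [177.5  212.07] [166 201  24  23 430] [0.496 0.267 0.05 ]
```

```bash
python3 - <<'E'
from h import *
import pickle
s,t=pickle.load(open("c0.pkl","rb"))
def pan(c,box,thr=190):
    x0,y0,x1,y1=box
    g=c["image"][y0:y1,x0:x1].min(2);m=(g>thr).astype(np.uint8)
    m=cv2.morphologyEx(m,cv2.MORPH_OPEN,np.ones((9,9)) if c is t else np.ones((3,7)))
    n,l,st,ce=cv2.connectedComponentsWithStats(m);i=1+np.argmax(st[1:,4])
    k=max(cv2.findContours((l==i).astype(np.uint8),0,1)[0],key=len)
    (cx,cy),ax,an=cv2.fitEllipse(k);return (cx+x0,cy+y0),ax,an
a=pan(t,(195,170,255,235));b=pan(s,(250,140,310,180));print(a,b)
print(tri(t,a[0],s,b[0]))
for z in (.142,.152,.1625):print(z,onz(t,[a[0]],z)[0],onz(s,[b[0]],z)[0])
C=np.array([[363,164.25],[372,197],[215,230.5]]);P=onz(t,C,.02);print(P)
print(np.linalg.norm(P[0]-P[1]),np.linalg.norm(P[2]-P[1]))
d=P[2]-P[1];print("yaw of +y",np.degrees(np.arctan2(-d[0],d[1])))
y=d[:2]/np.linalg.norm(d[:2]);x=np.array([y[1],-y[0]])
print("origin",P[1,:2]+.055*x+.305*y, P[2,:2]+.055*x-.195*y, P[0,:2]-.055*x+.305*y, "pan",P[1,:2]+.055*x+.445*y)
# poise top face: 4x crop (467,140); scene crop 3.5x (263,228)
u=(195+467/4,150+140/4);v=(150+263/3.5,140+230/3.5);p,e=tri(t,u,s,v);print("poise top",p,e)
o=P[1,:2]+.055*x+.305*y;q=p[:2]-o;print("in balance",q@x,q@y,p[2])
# pointer tip
u=(195+735/4,150+111/4);print(u)
E
```

```text
((227.4571990966797, 204.4759292602539), (36.86238479614258, 50.76292419433594), 119.44548034667969) ((277.1143741607666, 159.79061698913574), (18.03824234008789, 36.2628288269043), 92.62464141845703)
(array([0.50732986, 0.11325424, 0.16150114]), np.float64(0.01539485320206132))
0.142 [0.50491245 0.10912152 0.142     ] [0.4893136  0.14481616 0.142     ]
0.152 [0.50341012 0.10833179 0.152     ] [0.50050257 0.13227349 0.152     ]
0.1625 [0.50183267 0.10750257 0.1625    ] [0.51225099 0.11910368 0.1625    ]
[[ 0.64894642 -0.30605152  0.02      ]
 [ 0.54442675 -0.32855544  0.02      ]
 [ 0.44317804  0.15610295  0.02      ]]
0.1069148600533712 0.49512125554015035
yaw of +y 11.799806888383108
origin [ 0.53589421 -0.01875357] [ 0.53689188 -0.02352922] [ 0.53273839 -0.01874386] pan [0.50726522 0.11828796]
poise top [ 0.55875758 -0.1221771   0.15022277] 0.00554211672391655
in balance 0.0012308688168244407 -0.1059133823744558 0.15022276764037934
(378.75, 177.75)
```

```bash
python3 - <<'E'
from h import *
import pickle
s,t=pickle.load(open("c0.pkl","rb"))
p=(224.2,202.6)
for z in (.152,.1625):print(onz(t,[p],z)[0])
print(tri(t,p,s,(277.1,159.8)))
# base green-grey: refine by mask minus bright parts - right edge / sides line fit
im=t["image"].astype(int)
m=((im.min(2)>60)).astype(np.uint8);m[:,:200]=0;m[:150]=0;m[240:]=0;m[:,374:]=0
k=max(cv2.findContours(m,0,1)[0],key=cv2.contourArea)[:,0]
# undistort to plane
W=onz(t,k+0.0,.02)[:,:2]
y=np.array([-np.sin(np.radians(11.8)),np.cos(np.radians(11.8))]);
for it in range(3):
    x=np.array([y[1],-y[0]])
    a=W@x;b=W@y
    lo=(abs(a-(.5359*x[0]-.0188*x[1]-.055))<.008)&(b<(.5359*y[0]-.0188*y[1]+.18)) 
    hi=(abs(a-(.5359*x[0]-.0188*x[1]+.055))<.008)&(b<(.5359*y[0]-.0188*y[1]+.08))
    for q in(lo,hi):
        f=cv2.fitLine(W[q].astype(np.float32),cv2.DIST_HUBER,0,.001,.001).ravel();d=f[:2]*np.sign(f[1])
        print(q.sum(),np.degrees(np.arctan2(-d[0],d[1])),f[2:]@x)
        y2=d if q is lo else y2+d
    y=y2/np.linalg.norm(y2)
r=b<b.min()+.006; print("right end b",np.median(b[r&(a>np.median(a)-.04)]),b.min(),x,y)
E
```

```text
[0.5086514  0.11732915 0.152     ]
[0.50702219 0.11641109 0.1625    ]
(array([0.50914107, 0.11855425, 0.16086889]), np.float64(0.005394186892358176))
155 11.649943 0.4653854757277148
121 11.562865 0.5760328765314056
155 11.649943 0.46576533
120 11.488007 0.57681155
155 11.649943 0.4658382
121 11.599147 0.5767764
right end b -0.44834713339935367 -0.45040643816811354 [0.97968405 0.20054749] [-0.20149755  0.979489  ]
```

```bash
cat > to.py <<'E'
import sys
from h import *
from scipy.spatial.transform import Rotation as Ro
o=ctrl.get_obs();R=Ro.from_euler("xyz",o["eef_rot"])
p=np.array(o["ee_pos"]);
BO=np.array([.5364,-.0206,0]);a=.2025;B=Ro.from_euler("z",a)
if len(sys.argv)>4 and sys.argv[4]=="b": tgt=BO+B.apply([float(v) for v in sys.argv[1:4]])
elif len(sys.argv)>3: tgt=np.array([float(v) for v in sys.argv[1:4]])
else: tgt=None
print("t",round(o["time_s"],2),"tcp",p.round(4),"rpy",o["eef_rot"].round(4),"bal",B.inv().apply(p-BO).round(4),"F",o["force"].round(2),"w",round(o["grip_width"],4),"q",o["qpos"].round(2))
if tgt is not None:
    d=R.inv().apply(tgt-p);print("units",(d/.12).round(3),"rows>=",np.linalg.norm(d)/.0417)
G=Ro.from_euler("xyz",[np.pi,0,a]);print("turn units",((R.inv()*G).as_rotvec()/np.radians(30)).round(3))
E
python3 -m pendant '[[0,0,0,0,0,0.11,-1],[0.26,-0.21,0,0,0,0,-1],[0.26,-0.21,0,0,0,0,-1],[0.26,-0.21,0,0,0,0,-1],[0.26,-0.21,0,0,0,0,-1],[0.26,-0.21,0,0,0,0,-1],[0.26,-0.21,0,0,0,0,-1]]'; python3 to.py .5 .05 .3
```

```text
time_s: 0.78
ee_pos: [0.295, -0.3441, 0.3027]
eef_rot: [3.142, -0.0, 0.202]
force: [1.0, -0.8, -0.3]
grip_width: 0.0936
t 0.78 tcp [ 0.295  -0.3441  0.3027] rpy [ 3.1415e+00 -1.0000e-04  2.0180e-01] bal [-0.3015 -0.2684  0.3027] F [ 1.01 -0.82 -0.33] w 0.0936 q [-0.94  0.08  1.78  0.    1.28  0.43]
units [ 2.332 -2.875  0.022] rows>= 10.653377610904387
turn units [ 0.    -0.    -0.001]
```

```bash
python3 -m pendant '[[0.22,-0.27,0,0,0,0,-1],[0.22,-0.27,0,0,0,0,-1],[0.22,-0.27,0,0,0,0,-1],[0.22,-0.27,0,0,0,0,-1],[0.22,-0.27,0,0,0,0,-1],[0.22,-0.27,0,0,0,0,-1],[0.22,-0.27,0,0,0,0,-1],[0.22,-0.27,0,0,0,0,-1],[0.22,-0.27,0,0,0,0,-1],[0,0,0,0,0,0,-1]]'; python3 to.py .491 .4665 .3
```

```text
time_s: 1.62
ee_pos: [0.4697, -0.0084, 0.3024]
eef_rot: [-3.141, -0.0, 0.207]
force: [0.2, -0.6, -0.1]
grip_width: 0.0938
t 1.62 tcp [ 0.4697 -0.0084  0.3024] rpy [-3.1407e+00 -4.0000e-04  2.0720e-01] bal [-0.0629  0.0254  0.3024] F [ 0.19 -0.62 -0.08] w 0.0938 q [-0.1   0.12  1.74  0.    1.28  1.27]
units [ 0.988 -3.836  0.024] rows>= 11.399261406335018
turn units [-0.002 -0.001  0.009]
```

```bash
python3 -m pendant '[[0.085,-0.33,0,0,0,0,-1],[0.085,-0.33,0,0,0,0,-1],[0.085,-0.33,0,0,0,0,-1],[0.085,-0.33,0,0,0,0,-1],[0.085,-0.33,0,0,0,0,-1],[0.085,-0.33,0,0,0,0,-1],[0.085,-0.33,0,0,0,0,-1],[0.085,-0.33,0,0,0,0,-1],[0.085,-0.33,0,0,0,0,-1],[0.085,-0.33,0,0,0,0,-1]]';python3 -m pendant '[[0.08,-0.31,0,0,0,0,-1],[0,0,0,0,0,0,-1]]'; python3 to.py .491 .4665 .3; python3 - <<'E'
from h import *
s=grab("scene");t=grab("top")
crop(s,(220,60,420,210),4,"s3.png")
E
```

```text
time_s: 2.45
ee_pos: [0.4881, 0.3968, 0.3025]
eef_rot: [3.141, 0.0, 0.202]
force: [0.5, -0.4, 0.1]
grip_width: 0.0942
time_s: 2.62
ee_pos: [0.4892, 0.4383, 0.3009]
eef_rot: [-3.142, 0.002, 0.206]
force: [0.3, 0.1, -0.5]
grip_width: 0.0937
t 2.62 tcp [0.4892 0.4383 0.3009] rpy [-3.1415e+00  1.7000e-03  2.0630e-01] bal [0.046  0.459  0.3009] F [ 0.29  0.12 -0.48] w 0.0937 q [0.67 0.55 1.18 0.   1.42 2.04]
units [ 0.063 -0.227  0.007] rows>= 0.6783170009607368
turn units [-0.     0.003  0.007]
```

View pics/s3.png

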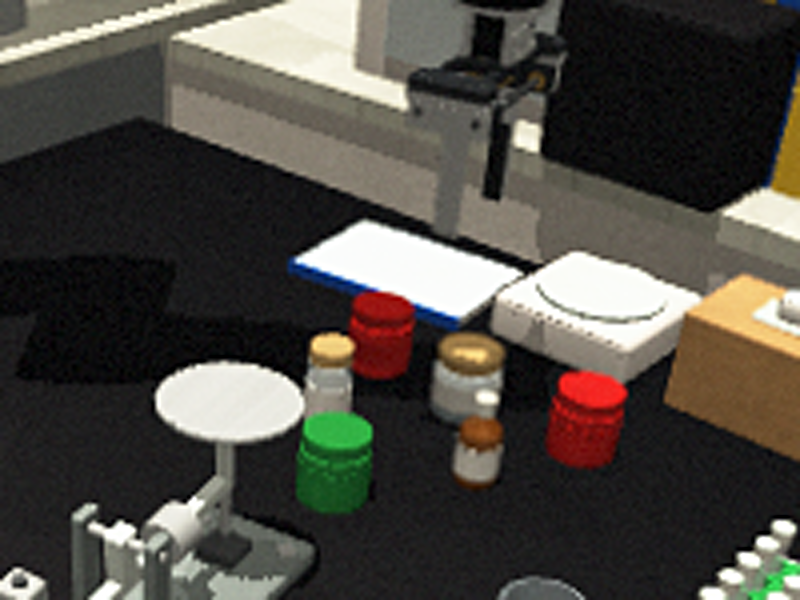

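The gripper hangs above the tan wide jar (crop (468,370), image about (337,152)) with its fingers clear of the neighbours. I'll align it and descend.

```bash
python3 -m pendant '[[0.06,-0.23,0,0,0,0,-1],[0,0,0,0,0,0,-1],[0,0,0,0,0,0,-1],[0,0,0.3,0,0,0,-1],[0,0,0.3,0,0,0,-1],[0,0,0.2,0,0,0,-1],[0,0,0,0,0,0,-1]]'; python3 to.py .491 .4665 .12
```

```text
time_s: 3.3
ee_pos: [0.4911, 0.4592, 0.2014]
eef_rot: [3.137, 0.007, 0.201]
force: [-0.7, -0.8, -0.8]
grip_width: 0.0939
t 3.3 tcp [0.4911 0.4592 0.2014] rpy [3.1375 0.0072 0.2008] bal [0.0521 0.4791 0.2014] F [-0.68 -0.84 -0.85] w 0.0939 q [ 0.7   0.66  1.23 -0.    1.26  2.07]
units [ 0.016 -0.063  0.678] rows>= 1.9598887304659134
turn units [ 0.008  0.014 -0.003]
```

```bash
python3 -m pendant '[[0.015,-0.06,0,0,0,0,-1],[0,0,0,0,0,0,-1],[0,0,0,0,0,0,-1]]'; python3 to.py .491 .4665 .12
```

```text
time_s: 3.55
ee_pos: [0.4927, 0.4696, 0.2093]
eef_rot: [-3.14, -0.003, 0.202]
force: [-0.1, -0.6, -0.2]
grip_width: 0.0942
t 3.55 tcp [0.4927 0.4696 0.2093] rpy [-3.1398 -0.0033  0.2023] bal [0.0558 0.489  0.2093] F [-0.14 -0.55 -0.22] w 0.0942 q [ 0.71  0.67  1.2  -0.    1.27  2.08]
units [-0.022  0.024  0.744] rows>= 2.143645256400055
turn units [-0.003 -0.006 -0.   ]
```

```bash
python3 -m pendant '[[-0.02,0.02,0.15,0,0,0,-1],[0,0,0.2,0,0,0,-1],[0,0,0.2,0,0,0,-1],[0,0,0.19,0,0,0,-1],[0,0,0,0,0,0,-1],[0,0,0,0,0,0,-1],[0,0,0,0,0,0,-1]]'; python3 to.py .491 .4665 .12;  python3 - <<'E'
from h import *
s=grab("scene")
crop(s,(280,100,400,190),6,"s4.png")
E
```

```text
time_s: 4.13
ee_pos: [0.4909, 0.4669, 0.1204]
eef_rot: [-3.14, -0.003, 0.202]
force: [-0.2, -0.2, 1.3]
grip_width: 0.0939
t 4.13 tcp [0.4909 0.4669 0.1204] rpy [-3.1401e+00 -2.7000e-03  2.0220e-01] bal [0.0535 0.4867 0.1204] F [-0.15 -0.21  1.32] w 0.0939 q [ 0.71  0.76  1.27 -0.    1.11  2.07]
units [-0.     0.003  0.003] rows>= 0.013778290153347165
turn units [-0.003 -0.005 -0.001]
```

View pics/s4.png

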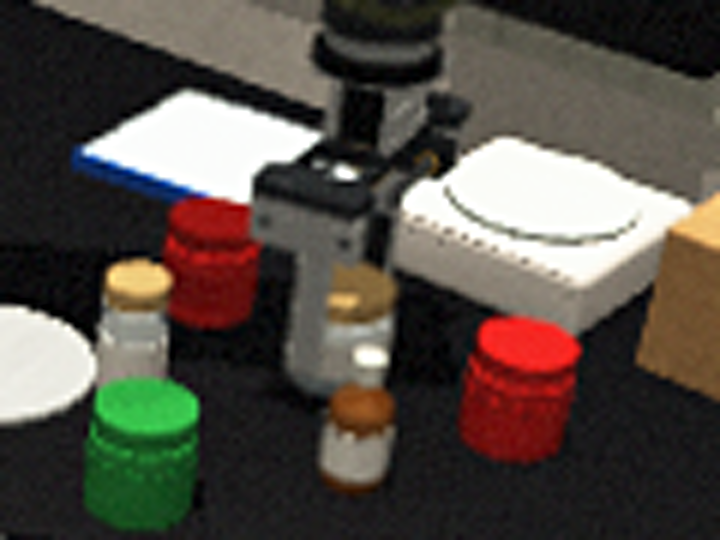

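The fingers straddle the wide jar, crop (355,320). I'll close at 15 N and lift.

```bash
python3 -m pendant '[[0,0,0,0,0,0,1],[0,0,0,0,0,0,1],[0,0,0,0,0,0,1],[0,0,0,0,0,0,1],[0,0,0,0,0,0,1],[0,0,0,0,0,0,1],[0,0,0,0,0,0,1],[0,0,0,0,0,0,1]]' 15; python3 to.py .491 .4665 .3; python3 -m pendant '[[0,0,-0.05,0,0,0,1],[0,0,-0.1,0,0,0,1],[0,0,-0.2,0,0,0,1],[0,0,-0.3,0,0,0,1],[0,0,-0.3,0,0,0,1],[0,0,-0.3,0,0,0,1],[0,0,-0.3,0,0,0,1],[0,0,-0.2,0,0,0,1],[0,0,0,0,0,0,1],[0,0,0,0,0,0,1]]';python3 to.py 0 .14 .35 b
```

```text
time_s: 4.85
ee_pos: [0.4903, 0.4665, 0.1181]
eef_rot: [-3.141, -0.0, 0.202]
force: [-1.0, 0.5, 2.3]
grip_width: 0.0622
t 4.85 tcp [0.4903 0.4665 0.1181] rpy [-3.1413e+00 -3.0000e-04  2.0220e-01] bal [0.0528 0.4864 0.1181] F [-1.05  0.47  2.3 ] w 0.0622 q [0.71 0.76 1.27 0.   1.11 2.07]
units [ 6.000e-03  1.000e-03 -1.516e+00] rows>= 4.362869428189669
turn units [-0.001 -0.001 -0.001]
time_s: 5.68
ee_pos: [0.4902, 0.4663, 0.3294]
eef_rot: [-3.141, -0.002, 0.202]
force: [-0.2, 0.4, -3.4]
grip_width: 0.0619
t 5.68 tcp [0.4902 0.4663 0.3294] rpy [-3.1405e+00 -2.1000e-03  2.0210e-01] bal [0.0527 0.4862 0.3294] F [-0.19  0.38 -3.41] w 0.0619 q [ 0.71  0.58  1.07 -0.    1.5   2.07]
units [-0.437  2.885 -0.175] rows>= 8.412989226848445
turn units [-0.002 -0.004 -0.001]
```

```bash
python3 -m pendant '[[-0.02,0.12,-0.02,0,0,0,1],[-0.04,0.25,0,0,0,0,1],[-0.05,0.33,0,0,0,0,1],[-0.05,0.33,0,0,0,0,1],[-0.05,0.33,0,0,0,0,1],[-0.05,0.33,0,0,0,0,1],[-0.05,0.33,0,0,0,0,1],[-0.05,0.33,0,0,0,0,1],[-0.04,0.25,0,0,0,0,1],[-0.02,0.12,0,0,0,0,1]]'; python3 -m pendant '[[0,0,0,0,0,0,1],[0,0,0,0,0,0,1],[0,0,0,0,0,0,1]]';python3 to.py 0 .14 .29 b
```

```text
time_s: 6.52
ee_pos: [0.5059, 0.1332, 0.3287]
eef_rot: [3.141, 0.003, 0.2]
force: [-1.0, 0.6, -1.9]
grip_width: 0.0614
time_s: 6.77
ee_pos: [0.5062, 0.1371, 0.3293]
eef_rot: [-3.141, 0.002, 0.202]
force: [0.3, 0.5, -2.4]
grip_width: 0.0617
t 6.77 tcp [0.5062 0.1371 0.3293] rpy [-3.1414e+00  1.6000e-03  2.0250e-01] bal [0.0021 0.1606 0.3293] F [ 0.29  0.48 -2.39] w 0.0617 q [0.19 0.22 1.55 0.   1.37 1.56]
units [-0.017  0.172  0.328] rows>= 1.06595505471666
turn units [-0.     0.003 -0.   ]
```

```bash
python3 -m pendant '[[-0.015,0.17,0.1,0,0,0,1],[0,0,0.1,0,0,0,1],[0,0,0.1,0,0,0,1],[0,0,0,0,0,0,1],[0,0,0,0,0,0,1],[0,0,0,0,0,0,1]]';python3 to.py 0 .14 .29 b; python3 - <<'E'
from h import *
s=grab("scene");t=grab("top")
crop(s,(220,80,340,220),4.2,"s5.png")
crop(t,(180,150,300,250),5,"t5.png")
E
```

```text
time_s: 7.27
ee_pos: [0.5089, 0.1169, 0.2947]
eef_rot: [-3.142, -0.0, 0.203]
force: [-1.0, 1.2, -2.6]
grip_width: 0.0617
t 7.27 tcp [0.5089 0.1169 0.2947] rpy [-3.1416e+00 -4.0000e-04  2.0330e-01] bal [0.0007 0.1402 0.2947] F [-0.96  1.16 -2.6 ] w 0.0617 q [0.16 0.24 1.61 0.   1.29 1.52]
units [-0.006  0.002  0.04 ] rows>= 0.11498345666143277
turn units [-0.    -0.001  0.001]
```

View pics/s5.png

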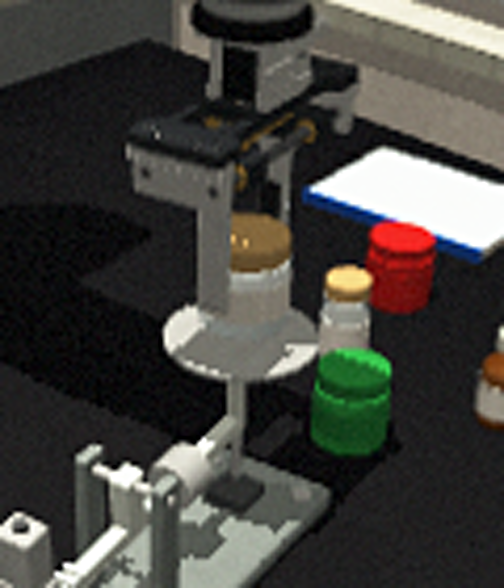

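View pics/t5.png

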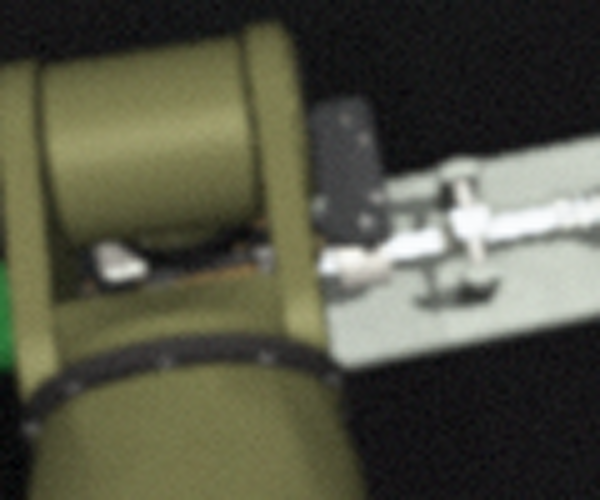

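```bash
python3 - <<'E'
from h import *
s=grab("scene")
f=lambda p:((proj(s,[p])[0]-[220,80])*4.2).round(1)
x,y=.5089,.1169
for z in(.142,.152,.1625,.177,.243):print(z,f((x,y,z)))
th=np.linspace(0,6.283,60)
for r,z in((.055,.1625),(.031,.177),(.031,.243)):
  q=(proj(s,np.c_[x+r*np.cos(th),y+r*np.sin(th),z+0*th])-[220,80])*4.2;print(r,z,q.min(0),q.max(0))
E
```

```text
0.142 [233.2 359.6]
0.152 [233.7 347.4]
0.1625 [234.2 334.5]
0.177 [234.9 316.3]
0.243 [238.5 230.2]
0.055 0.1625 [155.01192277 295.54357037] [313.44232674 376.95080744]
0.031 0.177 [189.96088771 294.26663329] [279.95082863 339.55480362]
0.031 0.243 [191.78535529 209.48261656] [285.16536923 251.95809501]
```

The offset of jar and pan from their projections is alike (about +7 px), so the jar is centred to about 1–2 mm. I'll lower it slowly.

```bash
python3 -m pendant '[[0,0,0.03,0,0,0,1],[0,0,0.03,0,0,0,1],[0,0,0.02,0,0,0,1],[0,0,0.02,0,0,0,1],[0,0,0.01,0,0,0,1],[0,0,0.01,0,0,0,1]]';python3 to.py 0 .14 .262 b;python3 -m pendant '[[0,0,0.01,0,0,0,1],[0,0,0.01,0,0,0,1],[0,0,0.01,0,0,0,1],[0,0,0.01,0,0,0,1],[0,0,0.01,0,0,0,1]]';python3 to.py 0 .14 .262 b
```

```text
time_s: 7.92
ee_pos: [0.5088, 0.1162, 0.2797]
eef_rot: [-3.142, 0.0, 0.202]
force: [-0.2, 0.4, -1.3]
grip_width: 0.0618
t 7.92 tcp [0.5088 0.1162 0.2797] rpy [-3.1415e+00  2.0000e-04  2.0220e-01] bal [0.0004 0.1395 0.2797] F [-0.16  0.36 -1.28] w 0.0618 q [0.15 0.26 1.63 0.   1.25 1.52]
units [-0.004 -0.004  0.147] rows>= 0.42400315880621825
turn units [-0.     0.    -0.001]
time_s: 8.33
ee_pos: [0.5088, 0.1162, 0.2738]
eef_rot: [-3.142, -0.0, 0.202]
force: [-0.3, -0.1, -1.2]
grip_width: 0.0619
t 8.33 tcp [0.5088 0.1162 0.2738] rpy [-3.1415e+00 -2.0000e-04  2.0220e-01] bal [0.0005 0.1396 0.2738] F [-0.28 -0.1  -1.24] w 0.0619 q [0.15 0.26 1.64 0.   1.24 1.52]
units [-0.004 -0.004  0.098] rows>= 0.2836502667692767
turn units [-0.    -0.    -0.001]
```

```bash
python3 -m pendant '[[0,0,0.012,0,0,0,1],[0,0,0.012,0,0,0,1],[0,0,0.012,0,0,0,1],[0,0,0.012,0,0,0,1],[0,0,0.012,0,0,0,1],[0,0,0.012,0,0,0,1],[0,0,0,0,0,0,1]]';python3 to.py 0 .14 .262 b;python3 -m pendant '[[0,0,0.01,0,0,0,1],[0,0,0.01,0,0,0,1]]';python3 to.py 0 .14 .26 b
```

```text
time_s: 8.92
ee_pos: [0.5087, 0.1161, 0.2649]
eef_rot: [3.142, 0.0, 0.202]
force: [0.4, -0.0, -1.5]
grip_width: 0.0616
t 8.92 tcp [0.5087 0.1161 0.2649] rpy [3.1415e+00 3.0000e-04 2.0220e-01] bal [0.0004 0.1395 0.2649] F [ 0.42 -0.   -1.49] w 0.0616 q [ 0.15  0.27  1.65 -0.    1.22  1.52]
units [-0.003 -0.004  0.024] rows>= 0.07156658111113427
turn units [ 0.     0.001 -0.001]
time_s: 9.08
ee_pos: [0.5088, 0.1161, 0.2628]
eef_rot: [3.141, -0.0, 0.202]
force: [0.3, -1.7, -0.6]
grip_width: 0.0614
t 9.08 tcp [0.5088 0.1161 0.2628] rpy [ 3.1414e+00 -1.0000e-04  2.0210e-01] bal [0.0004 0.1395 0.2628] F [ 0.27 -1.71 -0.63] w 0.0614 q [ 0.15  0.27  1.65 -0.    1.22  1.52]
units [-0.004 -0.005  0.023] rows>= 0.06875629323130332
turn units [ 0.    -0.    -0.001]
```

```bash
python3 -m pendant '[[0,0,0.008,0,0,0,1],[0,0,0.008,0,0,0,1],[0,0,0,0,0,0,1]]';python3 to.py 0 .14 .26 b;python3 -m pendant '[[0,0,0.008,0,0,0,1],[0,0,0,0,0,0,1]]';python3 to.py 0 .14 .26 b
```

```text
time_s: 9.33
ee_pos: [0.5088, 0.1162, 0.2607]
eef_rot: [3.142, 0.0, 0.202]
force: [0.3, -0.5, -0.7]
grip_width: 0.0616
t 9.33 tcp [0.5088 0.1162 0.2607] rpy [3.1416e+00 1.0000e-04 2.0220e-01] bal [0.0004 0.1395 0.2607] F [ 0.33 -0.52 -0.66] w 0.0616 q [ 0.15  0.28  1.65 -0.    1.21  1.52]
units [-0.004 -0.004  0.006] rows>= 0.023423699178248
turn units [ 0.     0.    -0.001]
time_s: 9.5
ee_pos: [0.5088, 0.1162, 0.2598]
eef_rot: [-3.142, -0.0, 0.202]
force: [-0.8, -0.4, -0.8]
grip_width: 0.0619
t 9.5 tcp [0.5088 0.1162 0.2598] rpy [-3.1416 -0.      0.2023] bal [0.0004 0.1395 0.2598] F [-0.77 -0.45 -0.85] w 0.0619 q [0.15 0.28 1.65 0.   1.21 1.52]
units [-0.004 -0.004 -0.001] rows>= 0.015709472222567848
turn units [-0. -0. -0.]
```

```bash
python3 -m pendant '[[0,0,0.008,0,0,0,1],[0,0,0,0,0,0,1]]';python3 -m pendant '[[0,0,0.008,0,0,0,1],[0,0,0,0,0,0,1]]';python3 to.py 0 .14 .26 b; python3 - <<'E'
from h import *
s=grab("scene")
crop(s,(140,80,340,300),2.7,"s6.png")
E
```

```text
time_s: 9.67
ee_pos: [0.5088, 0.1162, 0.2594]
eef_rot: [3.142, -0.001, 0.202]
force: [-1.4, -1.5, 2.2]
grip_width: 0.0616
time_s: 9.83
ee_pos: [0.5089, 0.1162, 0.2593]
eef_rot: [3.141, -0.001, 0.202]
force: [-4.7, -2.6, 12.2]
grip_width: 0.0617
t 9.83 tcp [0.5089 0.1162 0.2593] rpy [ 3.1415e+00 -1.4000e-03  2.0220e-01] bal [0.0006 0.1395 0.2593] F [-4.69 -2.55 12.2 ] w 0.0617 q [ 0.15  0.28  1.65 -0.    1.21  1.52]
units [-0.005 -0.004 -0.006] rows>= 0.025033127229641624
turn units [ 0.    -0.003 -0.001]
```

View pics/s6.png

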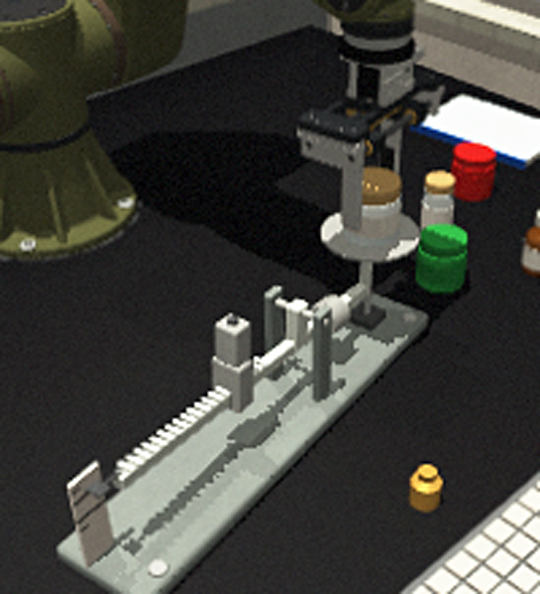

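On its stop: the jar is on the pan (crop 370,235) with 12 N of press. I'll back off about 1 mm and release.

```bash
python3 -m pendant '[[0,0,-0.005,0,0,0,1],[0,0,-0.005,0,0,0,1],[0,0,0,0,0,0,1]]';python3 -m pendant '[[0,0,0,0,0,0,0.2],[0,0,0,0,0,0,0],[0,0,0,0,0,0,-0.4],[0,0,0,0,0,0,-0.8],[0,0,0,0,0,0,-1],[0,0,0,0,0,0,-1],[0,0,0,0,0,0,-1],[0,0,0,0,0,0,-1]]';python3 to.py 0 .14 .35 b; python3 - <<'E'
from h import *
s=grab("scene")
crop(s,(140,80,340,300),2.7,"s7.png")
E
```

```text
time_s: 10.13
ee_pos: [0.5089, 0.1162, 0.2594]
eef_rot: [3.142, -0.0, 0.202]
force: [-1.3, -1.7, 3.9]
grip_width: 0.0615
time_s: 10.8
ee_pos: [0.5087, 0.1162, 0.2591]
eef_rot: [-3.142, 0.0, 0.202]
force: [-0.2, 0.0, -0.2]
grip_width: 0.0933
t 10.8 tcp [0.5087 0.1162 0.2591] rpy [-3.1415e+00  2.0000e-04  2.0220e-01] bal [0.0004 0.1395 0.2591] F [-0.22  0.02 -0.17] w 0.0933 q [0.15 0.28 1.65 0.   1.21 1.52]
units [-0.004 -0.004 -0.757] rows>= 2.179122776321531
turn units [-0.     0.    -0.001]
```

View pics/s7.png

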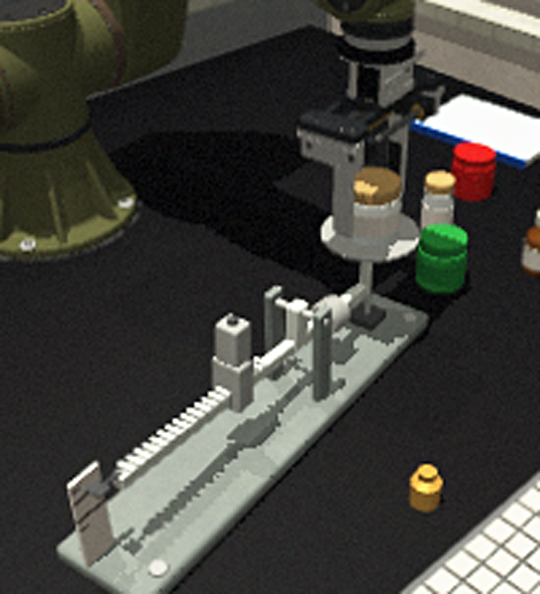

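```bash
python3 -m pendant '[[0,0,-0.05,0,0,0,-1],[0,0,-0.1,0,0,0,-1],[0,0,-0.2,0,0,0,-1],[0,0,-0.25,0,0,0,-1],[0,0,-0.2,0,0,0,-1],[0,0,0,0,0,0,0],[0,0,0,0,0,0,1],[0,0,0,0,0,0,1],[0,0,0,0,0,0,1],[0,0,0,0,0,0,1]]' 10;python3 to.py 0 -.07 .35 b; python3 - <<'E'
from h import *
import pickle
s=grab("scene");t=grab("top");pickle.dump((s,t),open("c1.pkl","wb"))
crop(s,(140,80,340,300),2.7,"s8.png")
crop(t,(240,150,390,230),5,"t8.png")
E
```

```text
time_s: 11.68
ee_pos: [0.5086, 0.1161, 0.3542]
eef_rot: [-3.141, 0.002, 0.202]
force: [0.1, -0.5, 0.3]
grip_width: 0.064
t 11.68 tcp [0.5086 0.1161 0.3542] rpy [-3.1415e+00  1.7000e-03  2.0220e-01] bal [3.000e-04 1.395e-01 3.542e-01] F [ 0.1  -0.53  0.27] w 0.064 q [0.15 0.2  1.52 0.   1.42 1.52]
units [-0.002  1.746  0.035] rows>= 5.025794413672734
turn units [-0.     0.003 -0.001]
```

View pics/s8.png

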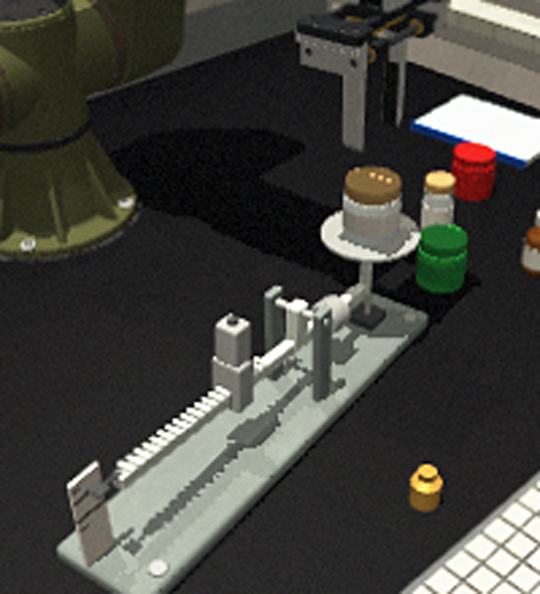

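View pics/t8.png

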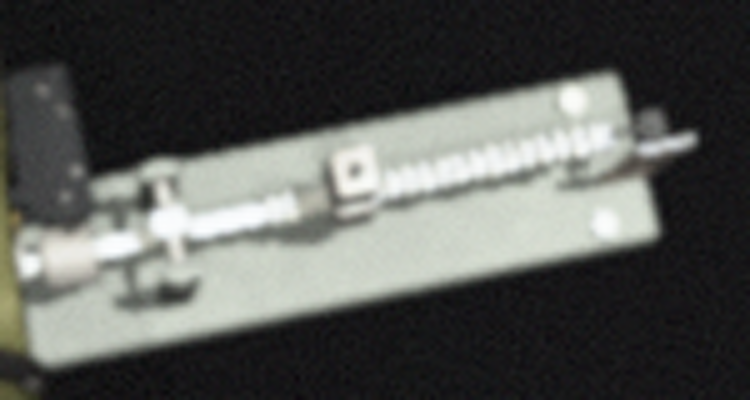

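```bash
python3 - <<'E'
from h import *
from scipy.spatial.transform import Rotation as Ro
import pickle
s,t=pickle.load(open("c1.pkl","rb"))
BO=np.array([.5364,-.0206,0]);B=Ro.from_euler("z",.2025)
f=lambda p:B.inv().apply(p-BO).round(4)
tp=(240+353/5,150+172/5);sp=(140+232/2.7,80+327/2.7)
for z in(.16,.168):print(f(onz(t,[tp],z)[0]),f(onz(s,[sp],z)[0]))
p,e=tri(t,tp,s,sp);print(f(p),e)
for po in(.02,.03,.04,.05):
  P=[BO+B.apply([0,-(.065+po)-dy,.168]) for dy in(-.012,.012)]
  print(po,((proj(t,P)-[240,150])*5).round(),((proj(s,P)-[140,80])*2.7).round())
P=[BO+B.apply([0,-.286,.12-.03+.021]),BO+B.apply([x:=0.03,0,.132]),BO+B.apply([-.03,0,.132])]
print(((proj(t,P)-[240,150])*5).round(),((proj(s,P)-[140,80])*2.7).round())
E
```

```text
[ 0.     -0.1014  0.16  ] [ 0.0018 -0.0961  0.16  ]
[-0.0014 -0.1     0.168 ] [ 0.0086 -0.1041  0.168 ]
[ 0.0015 -0.0995  0.1618] 0.004821305176242608
0.02 [[304. 180.]
 [347. 171.]] [[245. 307.]
 [229. 320.]]
0.03 [[322. 176.]
 [365. 167.]] [[239. 312.]
 [223. 325.]]
0.04 [[340. 172.]
 [383. 163.]] [[232. 318.]
 [216. 331.]]
0.05 [[358. 168.]
 [401. 160.]] [[225. 323.]
 [209. 337.]]
[[652. 125.]
 [159. 167.]
 [182. 270.]] [[ 90. 490.]
 [316. 310.]
 [267. 291.]]
```

```bash
python3 -m pendant '[[0,0.2,0,0,0,0,1],[0,0.3,0,0,0,0,1],[0,0.33,0,0,0,0,1],[0,0.33,0,0,0,0,1],[0,0.3,0,0,0,0,1],[0,0.2,0,0,0,0,1],[0,0.1,0,0,0,0,1],[0,0,0,0,0,0,1],[0,0,0,0,0,0,1],[0,0,0,0,0,0,1]]';python3 to.py 0 -.071 .219 b
```

```text
time_s: 12.62
ee_pos: [0.5511, -0.0893, 0.3552]
eef_rot: [-3.141, 0.0, 0.203]
force: [0.2, -0.0, -0.6]
grip_width: 0.0005
t 12.62 tcp [ 0.5511 -0.0893  0.3552] rpy [-3.1413  0.      0.2034] bal [ 0.0006 -0.0703  0.3552] F [ 0.25 -0.03 -0.61] w 0.0005 q [-0.23  0.28  1.42  0.    1.44  1.14]
units [-0.005  0.006  1.135] rows>= 3.2662497918887663
turn units [-0.001  0.     0.002]
```

```bash
python3 -m pendant '[[0,0,0.2,0,0,0,1],[0,0,0.25,0,0,0,1],[0,0,0.2,0,0,0,1],[0,0,0.1,0,0,0,1],[0,0,0,0,0,0,1],[0,0,0,0,0,0,1],[0,0,0,0,0,0,1]]';python3 to.py 0 -.071 .219 b; python3 - <<'E'
from h import *
s=grab("scene");crop(s,(170,130,290,260),4.5,"s9.png")
E
```

```text
time_s: 13.2
ee_pos: [0.5515, -0.09, 0.2666]
eef_rot: [3.141, -0.002, 0.203]
force: [1.1, -0.9, 0.7]
grip_width: 0.0007
t 13.2 tcp [ 0.5515 -0.09    0.2666] rpy [ 3.1409e+00 -1.8000e-03  2.0320e-01] bal [ 0.0009 -0.071   0.2666] F [ 1.15 -0.86  0.73] w 0.0007 q [-0.23  0.35  1.54  0.    1.25  1.14]
units [-0.008 -0.001  0.397] rows>= 1.142324418056695
turn units [ 0.001 -0.003  0.001]
```

View pics/s9.png

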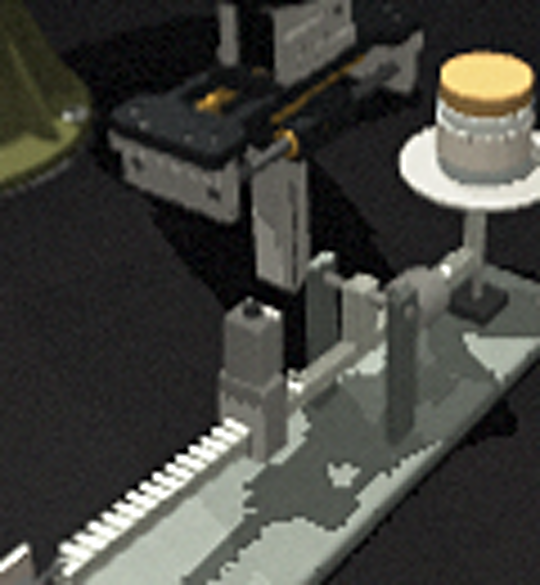

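```bash
python3 -m pendant '[[0,0,0.15,0,0,0,1],[0,0,0.12,0,0,0,1],[0,0,0.08,0,0,0,1],[0,0,0.04,0,0,0,1],[0,0,0,0,0,0,1],[0,0,0,0,0,0,1]]';python3 to.py 0 -.071 .219 b; python3 - <<'E'
from h import *
s=grab("scene");crop(s,(170,130,290,260),4.5,"s10.png")
E
```

```text
time_s: 13.75
ee_pos: [0.5514, -0.0907, 0.2191]
eef_rot: [3.141, -0.001, 0.202]
force: [-0.6, 0.2, 0.5]
grip_width: 0.0003
t 13.75 tcp [ 0.5514 -0.0907  0.2191] rpy [ 3.1413e+00 -7.0000e-04  2.0220e-01] bal [ 0.0006 -0.0717  0.2191] F [-0.63  0.2   0.52] w 0.0003 q [-0.23  0.4   1.59  0.    1.15  1.14]
units [-0.005 -0.006  0.001] rows>= 0.023291177420956665
turn units [ 0.001 -0.001 -0.001]
```

View pics/s10.png

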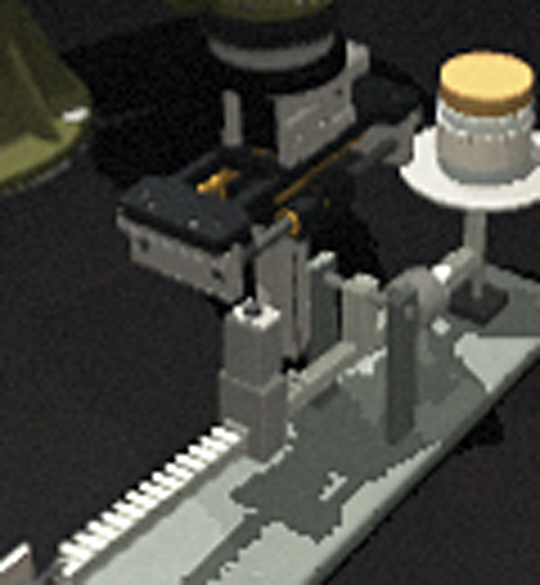

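```bash
for i in 1; do :; done; python3 -m pendant '[[0,0.025,0,0,0,0,1],[0,0.025,0,0,0,0,1]]';python3 to.py|head -1;python3 -m pendant '[[0,0.017,0,0,0,0,1]]';python3 -m pendant '[[0,0.008,0,0,0,0,1]]';python3 -m pendant '[[0,0.008,0,0,0,0,1]]';python3 -m pendant '[[0,0.008,0,0,0,0,1]]';python3 -m pendant '[[0,0.008,0,0,0,0,1]]'; python3 to.py|head -1
```

```text
time_s: 13.97
ee_pos: [0.5526, -0.0966, 0.2191]
eef_rot: [3.142, -0.001, 0.202]
force: [1.0, 3.8, -0.3]
grip_width: 0.0007
t 13.97 tcp [ 0.5526 -0.0966  0.2191] rpy [ 3.1416e+00 -1.0000e-03  2.0250e-01] bal [ 0.0006 -0.0777  0.2191] F [ 1.01  3.85 -0.31] w 0.0007 q [-0.24  0.4   1.58  0.    1.15  1.13]
time_s: 14.05
ee_pos: [0.5531, -0.0988, 0.2189]
eef_rot: [3.142, -0.001, 0.202]
force: [0.0, 1.8, 1.5]
grip_width: 0.0004
time_s: 14.13
ee_pos: [0.5531, -0.0999, 0.2187]
eef_rot: [3.141, -0.0, 0.202]
force: [0.1, 0.3, -0.4]
grip_width: 0.0003
time_s: 14.22
ee_pos: [0.5532, -0.1008, 0.2185]
eef_rot: [3.141, -0.0, 0.202]
force: [-0.9, -0.4, -0.2]
grip_width: 0.0004
time_s: 14.3
ee_pos: [0.5534, -0.1017, 0.2184]
eef_rot: [3.141, 0.0, 0.202]
force: [-0.5, -0.3, -1.1]
grip_width: 0.0003
time_s: 14.38
ee_pos: [0.5536, -0.1025, 0.2184]
eef_rot: [3.142, 0.0, 0.202]
force: [0.3, 0.8, -0.4]
grip_width: 0.0006
t 14.38 tcp [ 0.5536 -0.1025  0.2184] rpy [3.1415e+00 1.0000e-04 2.0210e-01] bal [ 0.0003 -0.0837  0.2184] F [ 0.28  0.8  -0.4 ] w 0.0006 q [-0.25  0.41  1.58 -0.    1.15  1.12]
```

```bash
python3 -m pendant '[[0,0.008,0,0,0,0,1]]'|sed -n '2p;4p';python3 -m pendant '[[0,0.008,0,0,0,0,1]]'|sed -n '2p;4p';python3 -m pendant '[[0,0.008,0,0,0,0,1]]'|sed -n '2p;4p';python3 -m pendant '[[0,0.008,0,0,0,0,1]]'|sed -n '2p;4p';python3 -m pendant '[[0,0.008,0,0,0,0,1]]'|sed -n '2p;4p';python3 -m pendant '[[0,0.008,0,0,0,0,1]]'|sed -n '2p;4p';python3 -m pendant '[[0,0.008,0,0,0,0,1]]'|sed -n '2p;4p';python3 -m pendant '[[0,0.008,0,0,0,0,1]]'|sed -n '2p;4p'; python3 to.py|head -1; python3 - <<'E'
from h import *
s=grab("scene");crop(s,(150,130,290,280),4,"s11.png")
E
```

```text
ee_pos: [0.5537, -0.1034, 0.2184]
force: [-0.2, 0.2, -0.2]
ee_pos: [0.5539, -0.1044, 0.2184]
force: [-0.6, 1.0, -0.1]
ee_pos: [0.5541, -0.105, 0.2183]
force: [-0.3, 3.5, -0.8]
ee_pos: [0.5543, -0.1059, 0.2182]
force: [-0.6, 2.2, -1.0]
ee_pos: [0.5545, -0.1069, 0.2183]
force: [-0.6, 2.1, -1.1]
ee_pos: [0.5547, -0.108, 0.2184]
force: [-0.8, 0.8, 0.2]
ee_pos: [0.555, -0.1091, 0.2185]
force: [-0.4, 0.3, 0.4]
ee_pos: [0.5552, -0.1101, 0.2185]
force: [0.3, -1.0, 0.5]
t 15.05 tcp [ 0.5552 -0.1101  0.2185] rpy [ 3.1413e+00 -1.0000e-04  2.0210e-01] bal [ 0.0004 -0.0915  0.2185] F [ 0.29 -1.03  0.47] w 0.0009 q [-0.26  0.42  1.57 -0.    1.16  1.11]
```

View pics/s11.png

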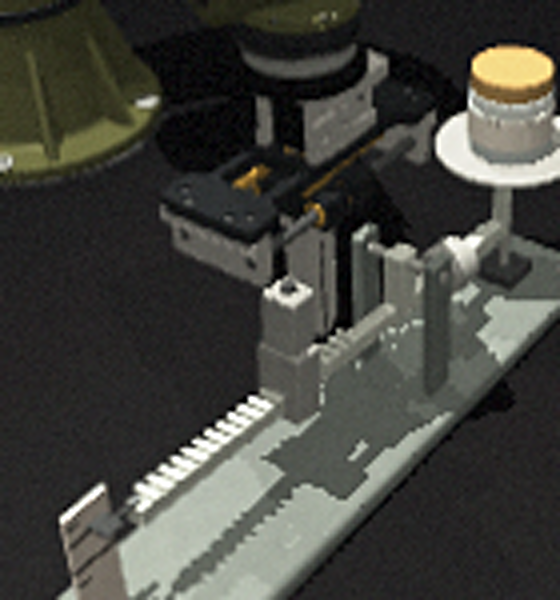

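```bash
python3 -m pendant '[[0,0.015,0,0,0,0,1],[0,0.015,0,0,0,0,1],[0,0.015,0,0,0,0,1],[0,0.015,0,0,0,0,1],[0,0.015,0,0,0,0,1],[0,0.015,0,0,0,0,1],[0,0.015,0,0,0,0,1],[0,0.015,0,0,0,0,1]]';python3 to.py|head -1;python3 -m pendant '[[0,0.015,0,0,0,0,1],[0,0.015,0,0,0,0,1],[0,0.015,0,0,0,0,1],[0,0.015,0,0,0,0,1]]';python3 to.py|head -1;python3 -m pendant '[[0,0.008,0,0,0,0,1]]'|sed -n '2p;4p';python3 -m pendant '[[0,0.008,0,0,0,0,1]]'|sed -n '2p;4p';python3 -m pendant '[[0,0.008,0,0,0,0,1]]'|sed -n '2p;4p';python3 -m pendant '[[0,0.008,0,0,0,0,1]]'|sed -n '2p;4p';python3 -m pendant '[[0,0.008,0,0,0,0,1]]'|sed -n '2p;4p';python3 to.py|head -1; 
```

```text
time_s: 15.77
ee_pos: [0.558, -0.1243, 0.2184]
eef_rot: [3.142, -0.0, 0.202]
force: [-0.9, 4.0, -1.7]
grip_width: 0.0
t 15.77 tcp [ 0.558  -0.1243  0.2184] rpy [ 3.1415 -0.      0.2021] bal [ 0.0003 -0.1059  0.2184] F [-0.94  3.97 -1.69] w 0.0 q [-0.28  0.43  1.55 -0.    1.16  1.09]
time_s: 16.1
ee_pos: [0.5595, -0.1314, 0.2185]
eef_rot: [3.141, -0.0, 0.202]
force: [-0.1, -0.4, -0.4]
grip_width: 0.0003
t 16.1 tcp [ 0.5595 -0.1314  0.2185] rpy [ 3.1412e+00 -1.0000e-04  2.0220e-01] bal [ 0.0004 -0.1131  0.2185] F [-0.06 -0.45 -0.38] w 0.0003 q [-0.29  0.43  1.54 -0.    1.17  1.07]
ee_pos: [0.5597, -0.1324, 0.2185]
force: [-0.4, 0.2, -0.1]
ee_pos: [0.5599, -0.1332, 0.2185]
force: [-1.1, 0.8, -0.6]
ee_pos: [0.56, -0.134, 0.2184]
force: [-0.2, 3.0, -1.2]
ee_pos: [0.5602, -0.1346, 0.2182]
force: [-0.3, 3.1, -1.4]
ee_pos: [0.5604, -0.1355, 0.2182]
force: [-0.1, 2.9, -1.7]
t 16.52 tcp [ 0.5604 -0.1355  0.2182] rpy [-3.1409e+00  4.0000e-04  2.0240e-01] bal [ 0.0004 -0.1174  0.2182] F [-0.13  2.94 -1.75] w 0.0008 q [-0.3   0.44  1.54  0.    1.17  1.07]
```

```bash
python3 -m pendant '[[0,0.008,0,0,0,0,1]]'|sed -n '2p;4p';python3 -m pendant '[[0,0.008,0,0,0,0,1]]'|sed -n '2p;4p';python3 -m pendant '[[0,0.004,0,0,0,0,1]]'|sed -n '2p;4p';python3 -m pendant '[[0,-0.03,0,0,0,0,1],[0,-0.05,0,0,0,0,1],[0,0,0,0,0,0,1],[0,0,0,0,0,0,1],[0,0,0,0,0,0,1],[0,0,0,0,0,0,1],[0,0,0,0,0,0,1],[0,0,0,0,0,0,1],[0,0,0,0,0,0,1],[0,0,0,0,0,0,1]]';python3 -m pendant '[[0,0,0,0,0,0,1],[0,0,0,0,0,0,1],[0,0,0,0,0,0,1],[0,0,0,0,0,0,1],[0,0,0,0,0,0,1],[0,0,0,0,0,0,1],[0,0,0,0,0,0,1],[0,0,0,0,0,0,1]]' >/dev/null; python3 to.py|head -1;python3 - <<'E'
from h import *
s=grab("scene");crop(s,(150,150,270,290),4.2,"s12.png")
t=grab("top");crop(t,(240,150,390,230),5,"t12.png")
E
```

```text
ee_pos: [0.5606, -0.1366, 0.2183]
force: [0.4, 2.8, -1.5]
ee_pos: [0.5608, -0.1377, 0.2184]
force: [-1.6, 1.7, -0.7]
ee_pos: [0.5609, -0.1383, 0.2185]
force: [-0.2, 1.5, -0.5]
time_s: 17.6
ee_pos: [0.559, -0.1288, 0.2184]
eef_rot: [3.142, -0.0, 0.202]
force: [-0.8, 0.5, 0.7]
grip_width: 0.0004
t 18.27 tcp [ 0.559  -0.1287  0.2184] rpy [-3.1416 -0.      0.2022] bal [ 0.0004 -0.1104  0.2184] F [ 0.42 -0.8  -0.43] w 0.0006 q [-0.29  0.43  1.55  0.    1.16  1.08]
```

View pics/s12.png

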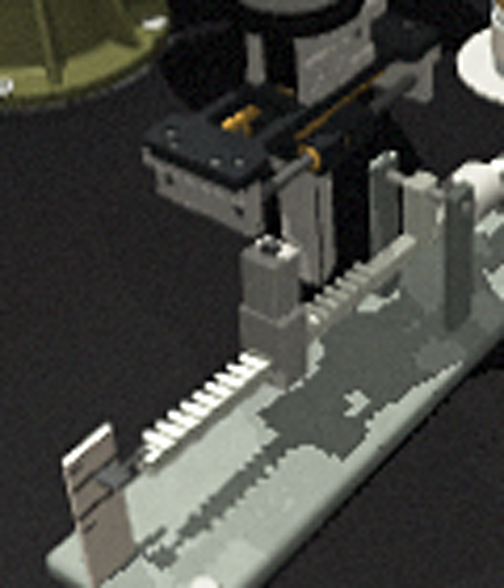

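View pics/t12.png

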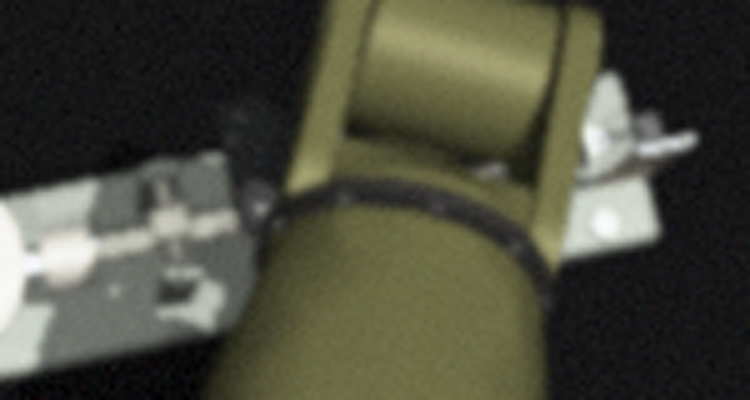

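```bash
cat > ptr.py <<'E'
import sys
from h import *
from scipy.spatial.transform import Rotation as Ro
BO=np.array([.5364,-.0206,0]);B=Ro.from_euler("z",.2025)
s=grab("scene");crop(s,(155,240,205,295),10,sys.argv[1])
for a in(-.075,-.038,0,.038,.075):
    P=BO+B.apply([0,-.286*np.cos(a)-.03*np.sin(a),.12+.286*np.sin(a)-.03*np.cos(a)])
    print(a,((proj(s,[P])-[155,240])*10).round())
E
python3 ptr.py p1.png
```

```text
-0.075 [[220. 333.]]
-0.038 [[208. 307.]]
0 [[198. 278.]]
0.038 [[188. 247.]]
0.075 [[180. 216.]]
```

View pics/p1.png

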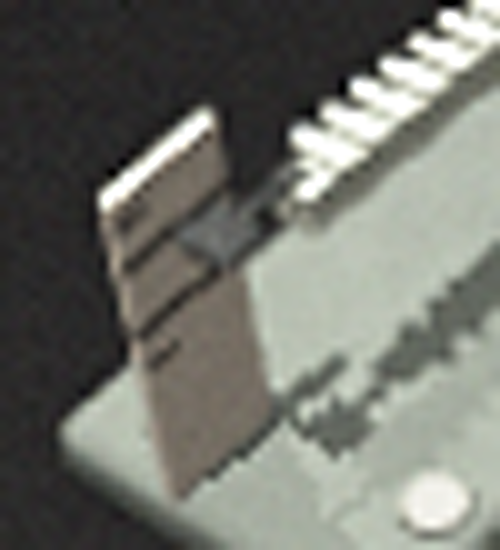

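```bash
python3 - <<'E'
from h import *
import pickle
for i in(0,1):
    s,t=pickle.load(open(f"c{i}.pkl","rb"));crop(s,(155,240,205,295),7,f"pp{i}.png")
a=cv2.imread("pics/pp0.png");b=cv2.imread("pics/pp1.png");cv2.imwrite("pics/pp.png",np.hstack([a,b]))
E
```

```text
(no output)
```

View pics/pp.png

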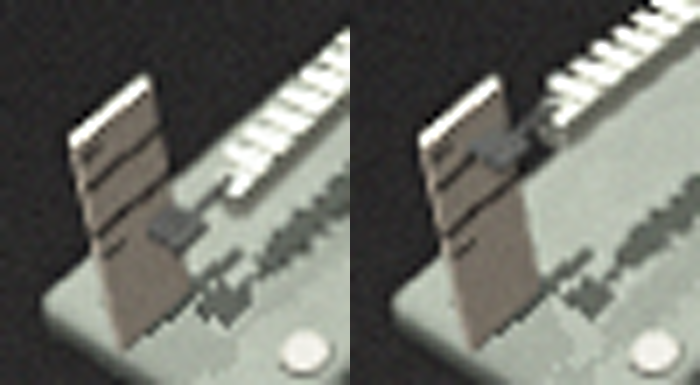

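The blade centre reads about (+0.075: y 210), (−0.075: y 323) and now y 235. So the beam has come off its stop and reads about +0.042 rad, meaning about 8 mm more outward: one notch.

```bash
python3 -m pendant '[[0,0.025,0,0,0,0,1],[0,0.025,0,0,0,0,1],[0,0.025,0,0,0,0,1],[0,0.025,0,0,0,0,1],[0,0,0,0,0,0,1]]'|sed -n '2p;4p';python3 to.py|head -1;python3 -m pendant '[[0,0.008,0,0,0,0,1]]'|sed -n '2p;4p';python3 -m pendant '[[0,0.008,0,0,0,0,1]]'|sed -n '2p;4p';python3 -m pendant '[[0,0.008,0,0,0,0,1]]'|sed -n '2p;4p';python3 -m pendant '[[0,0.008,0,0,0,0,1]]'|sed -n '2p;4p';python3 to.py|head -1
```

```text
ee_pos: [0.5614, -0.1411, 0.2184]
force: [-0.1, -0.6, -0.5]
t 18.83 tcp [ 0.5614 -0.1411  0.2184] rpy [3.1415 0.     0.2017] bal [ 0.0003 -0.1231  0.2184] F [-0.13 -0.62 -0.45] w 0.0003 q [-0.31  0.44  1.53 -0.    1.17  1.06]
ee_pos: [0.5616, -0.1416, 0.2183]
force: [0.5, 0.5, -0.6]
ee_pos: [0.5618, -0.1424, 0.2184]
force: [-0.1, 0.2, -0.3]
ee_pos: [0.562, -0.1433, 0.2184]
force: [-0.6, -0.6, 0.0]
ee_pos: [0.5622, -0.1442, 0.2184]
force: [-0.0, 0.1, -0.7]
t 19.17 tcp [ 0.5622 -0.1442  0.2184] rpy [-3.1416 -0.      0.2023] bal [ 0.0004 -0.1263  0.2184] F [-0.03  0.06 -0.71] w 0.0003 q [-0.31  0.45  1.52  0.    1.17  1.05]
```

```bash
python3 -m pendant '[[0,0.008,0,0,0,0,1]]'|sed -n '2p;4p';python3 -m pendant '[[0,0.008,0,0,0,0,1]]'|sed -n '2p;4p';python3 -m pendant '[[0,0.006,0,0,0,0,1]]'|sed -n '2p;4p';python3 -m pendant '[[0,0.006,0,0,0,0,1]]'|sed -n '2p;4p';python3 to.py|head -1
```

```text
ee_pos: [0.5624, -0.1452, 0.2184]
force: [0.2, -0.0, -0.5]
ee_pos: [0.5626, -0.1461, 0.2184]
force: [-0.1, 2.2, -1.2]
ee_pos: [0.5626, -0.1466, 0.2183]
force: [0.0, 4.2, -0.3]
ee_pos: [0.5628, -0.1472, 0.2182]
force: [0.6, 3.9, -0.8]
t 19.5 tcp [ 0.5628 -0.1472  0.2182] rpy [-3.1408e+00  3.0000e-04  2.0230e-01] bal [ 0.0004 -0.1293  0.2182] F [ 0.57  3.94 -0.79] w 0.0006 q [-0.32  0.45  1.52  0.    1.17  1.05]
```

```bash
python3 -m pendant '[[0,0.006,0,0,0,0,1]]'|sed -n '2p;4p';python3 -m pendant '[[0,0.006,0,0,0,0,1]]'|sed -n '2p;4p';python3 -m pendant '[[0,0.006,0,0,0,0,1]]'|sed -n '2p;4p';python3 to.py|head -1
```

```text
ee_pos: [0.563, -0.148, 0.2183]
force: [0.3, 2.8, -0.7]
ee_pos: [0.5631, -0.1489, 0.2183]
force: [0.2, 2.3, -0.9]
ee_pos: [0.5633, -0.1497, 0.2184]
force: [-0.8, 1.4, -0.6]
t 19.75 tcp [ 0.5633 -0.1497  0.2184] rpy [3.1415 0.     0.2023] bal [ 0.0004 -0.1319  0.2184] F [-0.84  1.36 -0.59] w 0.0005 q [-0.32  0.45  1.52 -0.    1.17  1.05]
```

```bash
python3 -m pendant '[[0,0.006,0,0,0,0,1]]'|sed -n '2p;4p';python3 -m pendant '[[0,0.004,0,0,0,0,1]]'|sed -n '2p;4p';python3 -m pendant '[[0,-0.03,0,0,0,0,1],[0,-0.05,0,0,0,0,1],[0,0,0,0,0,0,1],[0,0,0,0,0,0,1],[0,0,0,0,0,0,1],[0,0,0,0,0,0,1],[0,0,0,0,0,0,1],[0,0,0,0,0,0,1],[0,0,0,0,0,0,1],[0,0,0,0,0,0,1]]'>/dev/null;python3 -m pendant '[[0,0,0,0,0,0,1],[0,0,0,0,0,0,1],[0,0,0,0,0,0,1],[0,0,0,0,0,0,1],[0,0,0,0,0,0,1],[0,0,0,0,0,0,1],[0,0,0,0,0,0,1],[0,0,0,0,0,0,1],[0,0,0,0,0,0,1],[0,0,0,0,0,0,1]]' >/dev/null; python3 to.py|head -1; python3 ptr.py p2.png
```

```text
ee_pos: [0.5635, -0.1505, 0.2185]
force: [-0.1, 1.3, 0.5]
ee_pos: [0.5635, -0.151, 0.2185]
force: [-0.3, 0.1, -1.1]
t 21.58 tcp [ 0.5616 -0.1414  0.2184] rpy [-3.1416  0.      0.2022] bal [ 0.0004 -0.1234  0.2184] F [-0.61 -0.25  1.06] w 0.0006 q [-0.31  0.44  1.53  0.    1.17  1.06]
-0.075 [[220. 333.]]
-0.038 [[208. 307.]]
0 [[198. 278.]]
0.038 [[188. 247.]]
0.075 [[180. 216.]]
```

View pics/p2.png

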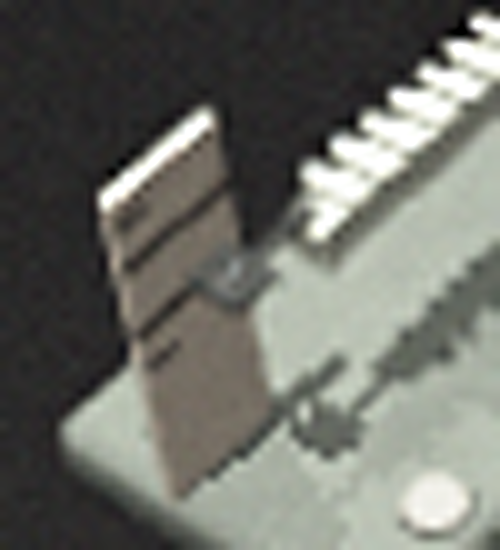

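The pointer blade (235,272) is mid-way between its two stop positions, so about −0.007 rad, as predicted. I'll withdraw upward and check everything.

```bash
python3 -m pendant '[[0,0,-0.05,0,0,0,1],[0,0,-0.1,0,0,0,1],[0,0,-0.2,0,0,0,1],[0,0,-0.3,0,0,0,1],[0,0,-0.3,0,0,0,1],[0,0,-0.2,0,0,0,1],[-0.2,0,0,0,0,0,1],[-0.3,0,0,0,0,0,1],[-0.3,0,0,0,0,0,1],[-0.3,0,0,0,0,0,1]]'>/dev/null;python3 -m pendant '[[-0.2,0,0,0,0,0,1],[-0.1,0,0,0,0,0,1],[0,0,0,0,0,0,1],[0,0,0,0,0,0,1],[0,0,0,0,0,0,1],[0,0,0,0,0,0,1],[0,0,0,0,0,0,1],[0,0,0,0,0,0,1],[0,0,0,0,0,0,1],[0,0,0,0,0,0,1]]' ; python3 ptr.py p3.png; python3 - <<'E'
from h import *
s=grab("scene");t=grab("top");cv2.imwrite("pics/s13.png",s["image"][:,:,::-1]);cv2.imwrite("pics/t13.png",t["image"][:,:,::-1])
s2=grab("scene");print(np.abs(s["image"].astype(int)-s2["image"])[240:295,155:205].mean(),np.abs(s["image"].astype(int)-s2["image"])[300:,:].mean())
E
```

```text
time_s: 23.3
ee_pos: [0.3972, -0.1751, 0.3563]
eef_rot: [-3.141, 0.0, 0.202]
force: [0.4, 0.4, 0.3]
grip_width: 0.0006
-0.075 [[220. 333.]]
-0.038 [[208. 307.]]
0 [[198. 278.]]
0.038 [[188. 247.]]
0.075 [[180. 216.]]
2.667030303030303 2.549223400297619
```

View pics/p3.png

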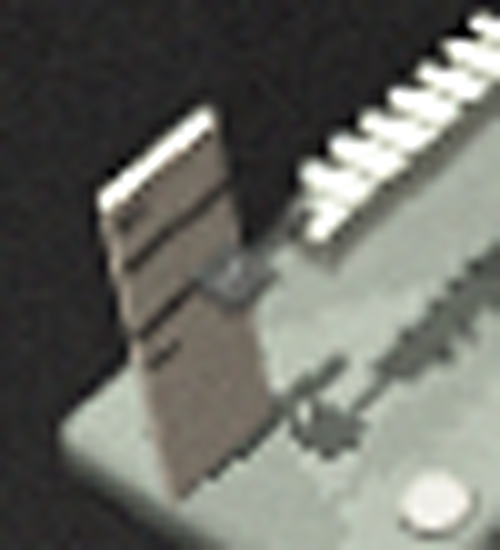

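View pics/s13.png

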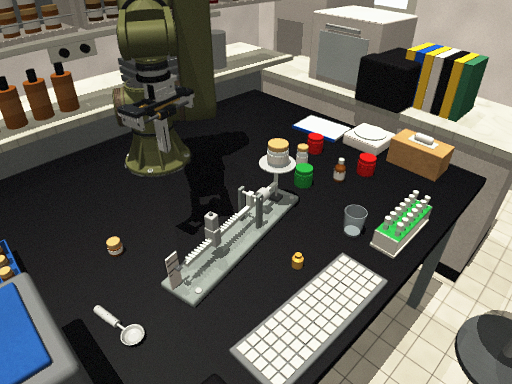

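View pics/t13.png

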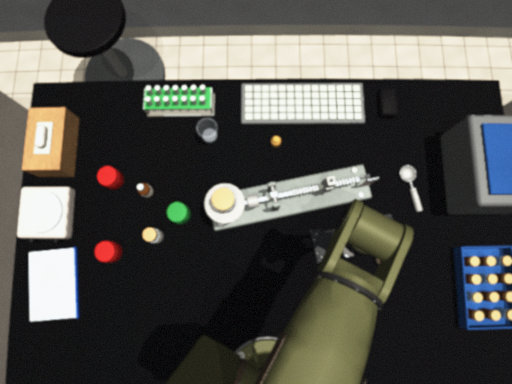

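```bash
python3 - <<'E'
from h import *
from scipy.spatial.transform import Rotation as Ro
BO=np.array([.5364,-.0206,0]);B=Ro.from_euler("z",.2025)
s=grab("scene")
f=lambda p:((proj(s,[BO+B.apply(p)])-[155,240])*10).round()[0]
for z in(.079,.101):print("line",f([-.012,-.286+.017,z]),f([-.012,-.286-.017,z]))
for y in(-.278,-.286,-.294):print("blade level",f([0,y,.09]))
# blade colour: neutral/bluish grey vs brownish plate
import pickle
for n,c in(("-stop",pickle.load(open("c0.pkl","rb"))[0]),("+stop",pickle.load(open("c1.pkl","rb"))[0]),("now",s)):
    im=cv2.GaussianBlur(c["image"],(3,3),0).astype(int)[255:280,170:186]
    m=(im[:,:,2]>=im[:,:,0]-1)&(im.max(2)<110)&(im.max(2)>55)
    v,u=np.nonzero(m);print(n,m.sum(),u.mean()+170,np.median(v)+255,v.mean()+255)
E
```

```text
line [219. 242.] [113. 334.]
line [206. 176.] [ 98. 268.]
blade level [223. 256.]
blade level [198. 278.]
blade level [173. 300.]
-stop 4 180.25 271.5 268.5
+stop 16 178.0 260.5 260.1875
now 4 179.0 266.5 266.0
```

```bash
python3 to.py|head -1; python3 -c "
from station import hand_in;print(hand_in())"
```

```text
t 23.55 tcp [ 0.397  -0.1751  0.3564] rpy [-3.1416 -0.      0.2022] bal [-0.1676 -0.1233  0.3564] F [-0.22  0.08 -0.43] w 0.0007 q [-0.5  -0.    1.74  0.    1.4   0.87]
the job is handed in; nothing more can be done
None
```

The wide tan-lidded jar stands on the balance's pan, and the poise is set so the beam rests close to level. I handed the job in at about 23.6 s.

- **Jar:** It was set down with the pan on its lower stop, within about 1–2 mm of the pan's middle by camera. The wrist force peaked at about 12 N as the pan met the stop. I backed off to about 4 N before letting go.
- **Poise:** I pushed it with the closed fingertip, about six notches from roughly 0.03 to roughly 0.09 m. The push force read about 4 N at most. The notch number comes from the pictures and the felt snaps, and was not read directly.
- **Beam:** At the notch before last, the pointer read about +0.042 rad. One more notch brought it to about −0.007 rad, judged against its pictures at both stops. It looked the same before and after I withdrew the arm, and two consecutive pictures showed no motion.
- **Other objects:** The other vessels and tools look unmoved in the final views, the jar is upright, and the arm is clear of everything.

**Checks that failed or disagreed:** My colour-mask reading of the pointer blade found only 4 to 16 pixels, too few to use. The scene camera also sits about 4 mm off the top camera. The angle therefore rests on reading the pictures by eye, good to about ±0.015 rad, which is still inside the ±0.036 limit.

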